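# Feed a manifold bar under the press guard with the push stick

### The arm

A 6-joint arm with a two-finger parallel gripper is mounted at the origin on the work surface. World frame = base frame: x ahead of the robot, y to its left, z up, the work surface at z = 0. Lengths are in m, angles in rad, forces in N, time in s.
With the tool pointing down it reaches from about 0.225 to 0.725 m from the base axis. Payload 3.1 kg.
Tool frame: the origin (TCP) lies midway between the tips of the shut fingers; the grasp point (between the pads) lies 19 mm behind it (hold_point_z is the distance from the TCP to the grasp point, in m); z points along the fingers, y is the line along which they close (so a half turn about z gives the same grasp; the last joint's range is limited). The gripper opens to 85 mm and grips with 20 to 120 N. Pads are 22 mm wide; open, the fingers measure 114 mm over their backs; the gripper's body (76 mm by 85 mm) begins 54 mm behind the grasp point. The pads swing forward as they close: fully open they stand 13 mm farther back than shut.
Start: joints at [-1.287, 0.048, 0.099, 1.622, 0, 1.443], TCP at [0.21, -0.481, 0.203] pointing down, gripper open.
Joint ranges: [-2.91, 2.91], [-0.99, 1.94], [-1.21, 1.42], [-2.12, 2.29], [-1.49, 1.47], [-3.14, 3.14]. Speed limits (rad/s): [2.79, 2.79, 3.14, 3.14, 3.14, 3.14].

### API

Orientations are given as a unit quaternion [w, x, y, z].
In Python, from station import * gives the robot as it stands.
- The arm moves only by the tool apply_moves, never from a script. Its argument "rows" is a list of rows, each a list of 7 numbers: the shift along the tool's x, y, z in cm, then the turn, a rotation vector about the tool's x, y, z in rad, then the opening, from 0 (shut) to 1 (fully open). A call has 1 to 8 rows; each row shifts and turns the commanded pose from where the row before left it, along the tool's axes as they then stand; what a row does not reach is not made up. A row lasts 1/8 s, in which the tool goes at most 62.5 mm and 10.7 degrees, less where a joint would pass 70% of its speed; a pose out of reach is approached as far as the arm can. A call is refused whole if a number of a shift passes 6.25 or a number of a turn 0.188, either way. A call with a gripper value outside its range is refused whole. The fingers move at their own pace and stop on an object; "force" is the grip in N (left out, the last holds). Time passes only in rows, so rows that do not move let the fingers close. It gives the time, the measured TCP pose, the force, the opening and the grip force at its end, in the units of the state.
- sense(): the state, without advancing time (a new reading comes with each control period).
- snapshot(name): name is "scene" or "side" or "wrist"; returns a dict with "image" (480x640x3 uint8, red, green, blue), "z_map" (480x640 float32, m along the optical axis (not along the pixel's ray), 0 where there is no reading), "fx", "fy", "cx", "cy" (pixels), "R" (3x3) and "t" (3): a world point X has camera coordinates R X + t; the wrist camera has in their place "mount" (4x4, takes a point from camera to tool coordinates, whose origin is the TCP and whose axes are the flange's). Camera axes: x right, y down, z forward; pixel columns grow to the right and rows downward; lengths in m; the calibration is good to about 2 mm. The wrist camera is an equidistant fisheye: a pixel r from the principal point sees the ray r / f radians off the axis. A picture is of the moment at which its call begins: read the wrist's pose just before it.
- hand_in(): hands the job in; it is judged then, once.
The state is a dict: "t": time; "joint_pos": joint angles; "joint_vel": joint speeds; "joint_efforts": joint torques, N m; "tcp_pos": TCP position; "tool_rot": TCP orientation; "contact_force": force on the tool from outside, world axes, zero at the start; "torque": the same for the moment, N m; "gripper_width": opening from 0.0 (shut) to 1.0 (fully open); "gripper_force": force on a finger pad.
Only numpy, scipy, OpenCV 4.12 (cv2) and the standard library are available. Lean on these libraries where they do the work, as an engineer would, in place of code of your own. Each camera call takes 0.05 s, during which the arm holds its last target. There are 200 camera calls.

### The job

Take the orange push stick from the black rubber mat and use it to push the loose aluminium bar that lies on the marking press's infeed bed through the low yellow guard, until the bar's front end is fully up against the red end stop. Then lay the stick back flat on the rubber mat, handle up and wholly on the mat. Move the bar only with the stick, never with the gripper or arm, and leave the other things on the bench where they are.

Things in the scene. Friction and masses are not known exactly. Their poses are not given: they have to be found in the camera images.
- press: Fixed marking press. Origin on the bench on the feed line; x is the feed direction (roughly world -y), y across, z up. Steel bed x -210 to 160, 110 wide, top 14 mm above the bench. Grey infeed rails, 12 mm high, 66 apart, from x -207, narrowing from x -78 to 50 at the guard. Blue column at x 0 to 70, y 55 to 105 and head over the guard, 205 mm tall. Bar home: its origin at x 65, y 0 here
- mouth (a point): Centre of the yellow guard's entrance, on the bed surface (press x = -20 mm). The guard is a straight tunnel from press x = -20 to 80 mm: cheeks 50 mm apart inside, clear roof with underside 26 mm and top 32 mm above the bed. With the bar home its rear end is 25 mm inside this entrance
- stop (a point): Foot of the face of the red end stop (rigid block across the bed, 20 mm high), on the feed line at the bed surface, press x = 125 mm
- bar: Loose aluminium manifold bar, 120 long (x) x 44 wide (y) x 18 mm high, dark ports on top, 0.18 to 0.37 kg. Origin at the centre of its underside; ends at x = +-60 mm; its +x end leads. It starts on the bed between the infeed rails, outside the guard, up to 7 degrees askew and a few mm off the feed line
- stick: Loose push stick, 0.16 kg. Flat orange blade 24 wide x 14 mm high along x from -45 to its square tip at +160 mm; on it a wooden grip block 60 long (x -30 to 30), 22 wide (y), from 14 up to 60 mm height. Origin on the underside below the grip block's middle; x points to the tip. Balances about 25 mm ahead of the origin. Starts flat on the mat, tip away from the robot
- tip (a point): Centre of the stick's square tip face, 160 mm ahead of the stick's origin and 7 mm above its underside
- mat: Fixed black rubber mat 280 (x) x 150 (y) x 3 mm, at the infeed end of the press. Origin at the centre of its underside
- can: Bystander: blue oil bottle with yellow label and red cap, 48 mm diameter, 95 high, standing; origin under its centre
- cup: Bystander: white plastic cup, 72 mm wide, 60 high; origin under its centre
- spare: Bystander: a second, identical aluminium bar lying on the bare bench, not the one to feed; origin at the centre of its underside
- wrench: Bystander: steel wrench 200 mm long lying on the bench
- driver: Bystander: screwdriver lying on the bench
Mind the look-alikes: they are no part of the job. Of the things shaped like the stick, the orange one is meant. Leave any pink look-alike of the bar alone.

How it is judged:
By the outcome, as a careful person would: the job done as asked, in the order asked, and still so for the second after the job is handed in, with the robot touching nothing.
It also fails if it takes over 64 s, if anything falls off the work surface, if the arm or the gripper's body presses on something with over 40 N, if the wrist force passes 120 N, or if a joint passes its speed limit or range.

## Working session

There is one attempt and no reset: what is moved stays moved. The work goes in short steps, Python scripts to look and compute and a tool call to move; the robot and the scene stay as the last step left them, time stands still between calls to the robot, and variables do not carry over. Pictures are saved under pics/ and viewed, at most 10 in all, crops included, and the job is handed in when it is done.

Besides the shell and the picture viewer there is one more tool, called as name([rows], argument=value, ...), one row to a line, values as JSON. apply_moves: Moves the arm, as the interface text tells. Its arguments: {"type":"object","properties":{"rows":{"type":"array","items":{"type":"array","items":{"type":"number"}}},"force":{"type":"number"}},"required":["rows"]}

```bash
mkdir -p pics; ls
cat > h.py <<'E'
from station import *
import numpy as np, cv2
def save(n,im): cv2.imwrite('pics/'+n, im[:,:,::-1])
def ray(s,u,v):
    d=np.array([(u-s['cx'])/s['fx'],(v-s['cy'])/s['fy'],1.]); return -s['R'].T@s['t'], s['R'].T@d
def onz(s,u,v,z):
    o,d=ray(s,u,v); return o+d*(z-o[2])/d[2]
def pt(s,u,v):
    o,d=ray(s,u,v); return o+d*s['z_map'][int(v),int(u)]
E
python3 - <<'E'
from h import *
a=snapshot('scene'); b=snapshot('side')
save('a.png',a['image']); save('b.png',b['image'])
for s in(a,b): print(-s['R'].T@s['t'], s['R'].T[:,2])
print(sense())
E
```

```text
pics
[1.48991101 0.42993208 1.01400917] [-0.68130894 -0.26256439 -0.68328476]
[0.39869701 0.78945971 0.7690724 ] [ 0.10856296 -0.702454   -0.70340064]
{'t': 0.1, 'joint_pos': array([-1.28679748e+00,  4.87070903e-02,  9.77805713e-02,  1.62201176e+00,
        3.52936724e-05,  1.44297883e+00]), 'joint_vel': array([-0.00219946, -0.00154186,  0.00234169, -0.00126315, -0.00148386,
       -0.00126173]), 'joint_efforts': array([ 2.47703443e-03, -3.39851582e+01,  3.20935857e+01,  1.58321456e-02,
       -1.16395140e-04,  2.03565847e-06]), 'tcp_pos': array([ 0.20996445, -0.48052587,  0.20153154]), 'tool_rot': array([-1.06908663e-03,  9.78875149e-01,  2.04456095e-01, -6.59550454e-05]), 'contact_force': array([ 0.46934199, -0.57048356,  0.59405417]), 'torque': array([ 0.01800955, -0.05089335, -0.0142151 ]), 'gripper_force': 0.0, 'gripper_width': 0.9995160327922031}
```

View pics/a.png

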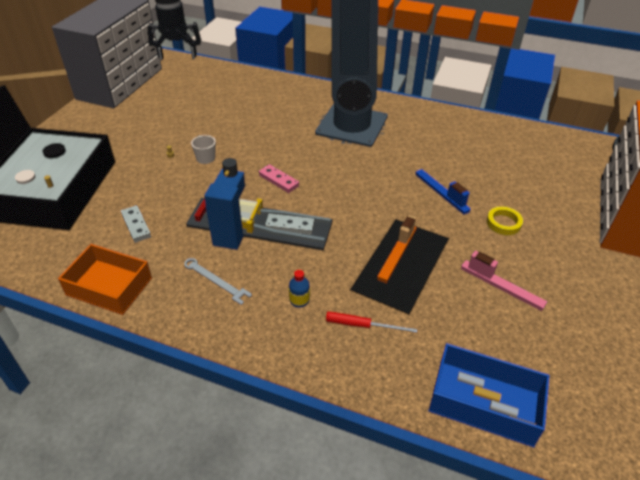

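View pics/b.png

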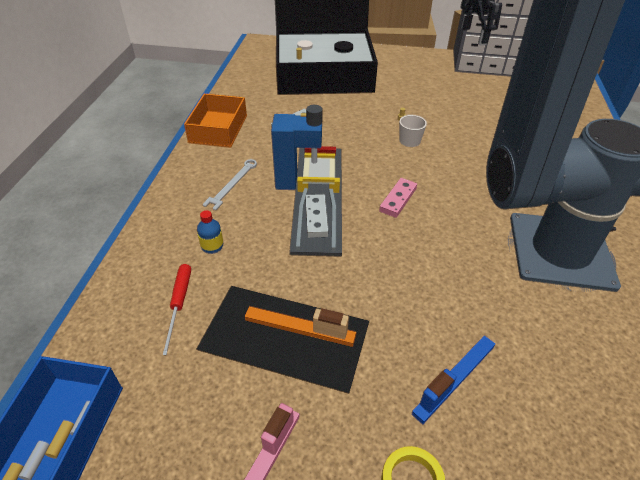

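The stick look-alikes in the side view are orange on the mat at (300,325), which matches the description, blue at (455,380) and pink at (270,440). For the bar they are the grey one on the bed at (316,215), which is the one to feed, pink at (398,197), and a grey spare at about (302,112). The can is at (210,235), outside the work zone.

```bash
cat >> h.py <<'E'
def cloud(s):
    v,u=np.mgrid[0:480,0:640]; z=s['z_map']
    P=np.stack([(u-s['cx'])/s['fx']*z,(v-s['cy'])/s['fy']*z,z],-1)
    return (P-s['t'])@s['R']
def rect(P):
    (c,wh,a)=cv2.minAreaRect(P[:,:2].astype(np.float32)*1000); b=cv2.boxPoints((c,wh,a)); 
    return np.round(c,1),np.round(wh,1),round(a,1),b.round(0).tolist()
E
python3 - <<'E'
from h import *
S={}
for n in('scene','side'):
    s=snapshot(n); P=cloud(s); im=s['image']; hsv=cv2.cvtColor(im,cv2.COLOR_RGB2HSV); H,Sa,V=[hsv[...,i].astype(int) for i in range(3)]
    print(n)
    v,u=np.mgrid[0:480,0:640]
    roi={'scene':(350,450,210,312),'side':(195,375,285,390)}[n]
    R=(u>roi[0])&(u<roi[1])&(v>roi[2])&(v<roi[3])
    ok=s['z_map']>0
    m=R&ok&(V<60)&(abs(P[...,2])<.012); print('mat',m.sum(),np.median(P[m][:,2]),rect(P[m]))
    o=R&ok&(H>4)&(H<16)&(Sa>215)&(V>150)
    print('blade z hist',np.percentile(P[o][:,2],[5,25,50,75,95]).round(4))
    t=o&(abs(P[...,2]-.017)<.004); print('blade top',t.sum(),rect(P[t]))
    g=R&ok&(P[...,2]>.05); print('grip top z',np.median(P[g][:,2]),g.sum(),rect(P[g]))
    roi={'scene':(185,335,170,250),'side':(285,350,145,260)}[n]
    R=(u>roi[0])&(u<roi[1])&(v>roi[2])&(v<roi[3])&ok
    b=R&(abs(P[...,2]-.032)<.004)&(Sa<60)&(V>120); k,lab,st,ce=cv2.connectedComponentsWithStats(b.astype(np.uint8))
    i=1+np.argmax(st[1:,4]); q=lab==i; print('bar',st[i],np.median(P[q][:,2]),rect(P[q]))
    r=R&((H<5)|(H>174))&(Sa>150)&(V>80); print('red',r.sum(),P[r].mean(0),rect(P[r]) , np.percentile(P[r][:,2],[5,95]))
    bed=R&(abs(P[...,2]-.014)<.005); print('bed',rect(P[bed]))
    y=R&(H>20)&(H<32)&(Sa>150)&(V>120); print('yel',P[y].min(0),P[y].max(0))
    t=R&(abs(P[...,2]-.046)<.003)&(Sa<100);print('roof',rect(P[t]))
for n,(r) in {'side':(260,360,100,260)}.items():
    im=s['image']
    A=cv2.resize(im[100:260,265:360],None,fx=3.7,fy=3.7,interpolation=2); B=cv2.resize(im[285:390,195:375],None,fx=2.4,fy=2.4,interpolation=2)
    C=np.zeros((592,352+432,3),np.uint8); C[:A.shape[0],:A.shape[1]]=A[:, :352]; C[:B.shape[0],352:352+B.shape[1]]=B
    save('c.png',C)
E
```

```text
scene
mat 4042 0.0018301356756455357 (array([537.8, 302.7]), array([146.5, 278.8]), 82.3, [[390.0, 249.0], [666.0, 212.0], [686.0, 357.0], [409.0, 394.0]])
blade z hist [0.0122 0.0141 0.0157 0.0171 0.019 ]
blade top 342 (array([550.6, 281.5]), array([ 24. , 136.7]), 83.7, [[481.0, 277.0], [617.0, 262.0], [620.0, 286.0], [484.0, 301.0]])
grip top z 0.06222773086307627 193 (array([458.1, 291.4]), array([23.8, 63.3]), 83.3, [[425.0, 283.0], [488.0, 276.0], [491.0, 300.0], [428.0, 307.0]])
bar [266 214  48  16 465] 0.031233514566236856 (array([531.9,   2.6]), array([ 49.1, 120.1]), 12.7, [[495.0, 56.0], [521.0, -61.0], [569.0, -51.0], [543.0, 67.0]])
red 87 [ 0.57474482 -0.23384113  0.03255354] (array([ 570.1, -236.7]), array([66.4, 20. ]), 22.2, [[536.0, -240.0], [543.0, -258.0], [605.0, -233.0], [597.0, -215.0]]) [0.02825638 0.03641223]
bed (array([530.4, -73. ]), array([351.5, 333. ]), 59.8, [[298.0, -141.0], [586.0, -309.0], [763.0, -5.0], [475.0, 163.0]])
yel [ 0.44058824 -0.14074182 -0.00316007] [ 0.59286556 -0.07810488  0.19348212]
roof (array([ 582.9, -123. ]), array([ 62.7, 154.
[... 554 characters left out ...]
6.0, 310.0]])
bar [305 195  23  39 671] 0.03216718261878327 (array([528.5,   4.7]), array([ 43.9, 124.5]), 12.7, [[493.0, 61.0], [521.0, -61.0], [564.0, -51.0], [536.0, 70.0]])
red 115 [ 0.55049825 -0.22962279  0.03236051] (array([ 566.1, -182. ]), array([133.7,  73.5]), 80.0, [[518.0, -241.0], [591.0, -254.0], [614.0, -122.0], [542.0, -110.0]]) [0.02663889 0.0358522 ]
bed (array([549. , -74.3]), array([131.7, 370. ]), 7.6, [[459.0, 100.0], [508.0, -266.0], [639.0, -249.0], [590.0, 118.0]])
yel [ 0.49026566 -0.23180035  0.01431193] [ 0.58684498 -0.0738404   0.05767933]
roof (array([ 545.1, -128.4]), array([73.5, 98.2]), 8.1, [[502.0, -85.0], [516.0, -182.0], [588.0, -172.0], [574.0, -75.0]])
```

View pics/c.png

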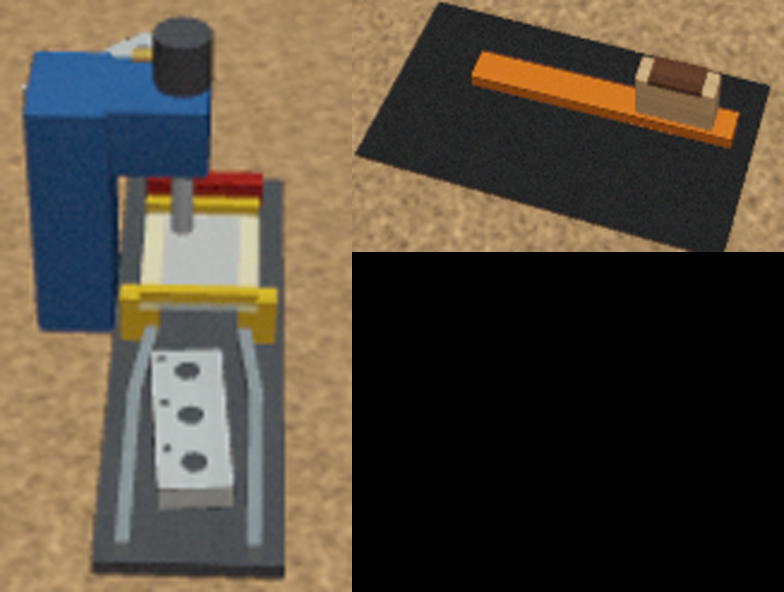

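The crop shows the orange stick with its wooden grip on the mat. The bar lies askew between the rails, with its front end about 25 mm short of the yellow guard. Next I refine the feed line and plan the approach.

```bash
cat >> h.py <<'E'
from scipy.spatial.transform import Rotation as Ro
def tool(s=None):
    s=s or sense(); q=s['tool_rot']; return np.array(s['tcp_pos']),Ro.from_quat([q[1],q[2],q[3],q[0]])
def down(yaw):
    c,n=np.cos(yaw),np.sin(yaw); return Ro.from_matrix(np.array([[c,n,0],[n,-c,0],[0,0,-1.]]))
def plan(pos,yaw,n,start=None,turns=0):
    """n equal rows from the measured pose to pos(m)/yaw(rad), tool down"""
    p,R=start or tool(); R2=down(yaw); rv=(R.inv()*R2).as_rotvec()
    if turns: rv=rv-rv/np.linalg.norm(rv)*2*np.pi
    d=(np.array(pos)-p)/n; step=Ro.from_rotvec(rv/n); out=[]
    for i in range(n):
        out.append([*np.round(100*R.inv().apply(d),2),*np.round(rv/n,3)]); R=R*step
    for r in out: print([float(x) for x in r])
E
python3 - <<'E'
from h import *
s=snapshot('side'); a=snapshot('scene')
for n,(u,v),z in [('nearL',(290.1,251.9),.014),('nearR',(341.5,253.2),.014),('farR',(341.5,148.6),.014),
  ('railL out',(265+122/3.7,100+543/3.7),.014),('railR out',(265+255/3.7,100+545/3.7),.014),('railL in',(265+151/3.7,100+330/3.7),.026),('railR in',(265+243/3.7,100+330/3.7),.026),('portTL',(265+119/3.7,100+285/3.7),.046),('portTR',(265+277/3.7,100+290/3.7),.046)]:
    print(n,(onz(s,u,v,z)*1000).round(1))
# rails: light grey, height ~26 mm
for n,c in(('side',s),('scene',a)):
    P=cloud(c); hsv=cv2.cvtColor(c['image'],cv2.COLOR_RGB2HSV).astype(int)
    W=np.stack([P[...,0]-.541,P[...,1]+.098],-1)
    f=np.array([.137,-.9906]); X=W@f; Y=W@np.array([.9906,.137])
    for nm,lo,hi in(('railA',.026,.036),('railB',-.036,-.026)):
        m=(X>-.2)&(X<-.085)&(Y>lo-.006)&(Y<hi+.006)&(P[...,2]>.0225)&(P[...,2]<.0295)&(hsv[...,1]<70)
        if m.sum()>20:
            k=np.polyfit(X[m],Y[m],1); print(n,nm,m.sum(),k.round(4), 'Y at -150',np.polyval(k,-.15).round(4))
    for nm,lo,hi,z in(('roof',-.05,.05,.046),('stop',-.06,.06,.034)):
        m=(X>(-.03 if nm=='roof' else .10))&(X<(.09 if nm=='roof' else .17))&(Y>lo)&(Y<hi)&(abs(P[...,2]-z)<.004)
        if nm=='stop': m&=(hsv[...,1]>150)
        print(n,nm,m.sum(),[np.percentile(q[m],[1,50,99]).round(4) for q in (X,Y)])
plan([.456,.2927,.13],-.11+np.pi,16,turns=0)
E
```

```text
nearL [564.4 114.6  14. ]
nearR [458.5  99.9  14. ]
farR [ 506.9 -266.5   14. ]
railL out [551.1  97.4  14. ]
railR out [476.4  86.   14. ]
railL in [566.2 -75.3  26. ]
railR in [509.  -85.4  26. ]
portTL [589.5 -91.6  46. ]
portTR [ 490.7 -104.1   46. ]
side railA 145 [-0.0115  0.0351] Y at -150 0.0368
side railB 154 [-0.0017 -0.037 ] Y at -150 -0.0368
side roof 726 [array([-0.0168,  0.0304,  0.0787]), array([-0.0463, -0.0024,  0.0461])]
side stop 87 [array([0.127 , 0.1324, 0.1449]), array([-0.0393, -0.0139,  0.0369])]
scene railA 142 [-0.0677  0.0231] Y at -150 0.0332
scene railB 104 [ 0.0026 -0.0335] Y at -150 -0.0339
scene roof 293 [array([-0.0134,  0.0109,  0.042 ]), array([-0.0464, -0.0015,  0.0486])]
scene stop 84 [array([0.1309, 0.1389, 0.1465]), array([-0.023 ,  0.0139,  0.0418])]
[3.34, -3.81, 0.45, -0.0, -0.0, -0.164]
[3.92, -3.22, 0.45, -0.0, -0.0, -0.164]
[4.39, -2.54, 0.45, -0.0, -0.0, -0.164]
[4.75, -1.79, 0.45, -0.0, -0.0, -0.164]
[4.98, -0.99, 0.45, -0.0, -0.0, -0.164]
[5.07, -0.16, 0.45, -0.0, -0.0, -0.164]
[5.03, 0.66, 0.45, -0.0, -0.0, -0.164]
[4.85, 1.48, 0.45, -0.0, -0.0, -0.164]
[4.55, 2.25, 0.45, -0.0, -0.0, -0.164]
[4.12, 2.96, 0.45, -0.0, -0.0, -0.164]
[3.58, 3.59, 0.45, -0.0, -0.0, -0.164]
[2.95, 4.13, 0.45, -0.0, -0.0, -0.164]
[2.24, 4.55, 0.45, -0.0, -0.0, -0.164]
[1.47, 4.86, 0.45, -0.0, -0.0, -0.164]
[0.66, 5.03, 0.45, -0.0, -0.0, -0.164]
[-0.17, 5.07, 0.45, -0.0, -0.0, -0.164]
```

apply_moves([
  [3.34,-3.81,0.1,0,0,-0.164,1],
  [3.92,-3.22,0.1,0,0,-0.164,1],
  [4.39,-2.54,0.1,0,0,-0.164,1],
  [4.75,-1.79,0.1,0,0,-0.164,1],
  [4.98,-0.99,0.1,0,0,-0.164,1],
  [5.07,-0.16,0.1,0,0,-0.164,1],
  [5.03,0.66,0.1,0,0,-0.164,1],
  [4.85,1.48,0.1,0,0,-0.164,1],
])

```text
t: 1.3
tcp_pos: [0.3331, -0.0928, 0.1947]
tool_rot: [0.001, 0.649, 0.761, 0.0]
contact_force: [0.6, -0.1, -0.2]
gripper_width: 0.998
gripper_force: 0.0
```

apply_moves([
  [4.55,2.25,0.8,0,0,-0.164,1],
  [4.12,2.96,0.8,0,0,-0.164,1],
  [3.58,3.59,0.8,0,0,-0.164,1],
  [2.95,4.13,0.8,0,0,-0.164,1],
  [2.24,4.55,0.8,0,0,-0.164,1],
  [1.47,4.86,0.8,0,0,-0.164,1],
  [0.66,5.03,0.8,0,0,-0.164,1],
  [-0.17,5.07,0.8,0,0,-0.164,1],
])

```text
t: 2.3
tcp_pos: [0.4549, 0.2947, 0.1303]
tool_rot: [0.0, 0.05, 0.999, -0.0]
contact_force: [1.0, -0.4, 0.2]
gripper_width: 0.999
gripper_force: 0.0
```

Run:
```python
from h import *
s=sense(); print(s['joint_pos'].round(3),s['tcp_pos'],tool(s)[1].as_matrix().round(3).tolist())
p,R=tool(s); w=snapshot('wrist'); im=w['image']; save('w.png',im)
# fisheye pixel -> plane
M=np.array(w['mount'])
def fe(u,v,z):
    x,y=(u-w['cx'])/w['fx'],(v-w['cy'])/w['fy']; r=np.hypot(x,y); d=np.array([x/r*np.sin(r),y/r*np.sin(r),np.cos(r)])
    d=R.apply(M[:3,:3]@d); o=p+R.apply(M[:3,3]); return o+d*(z-o[2])/d[2]
hsv=cv2.cvtColor(im,cv2.COLOR_RGB2HSV); o=((hsv[...,0]>4)&(hsv[...,0]<16)&(hsv[...,1]>215)&(hsv[...,2]>120)).astype(np.uint8)
k,lab,st,ce=cv2.connectedComponentsWithStats(o)
for i in range(1,k):
    if st[i,4]>300:
        v,u=np.where(lab==i); Q=np.array([fe(a,b,.017) for a,b in zip(u,v)]); print(st[i],rect(Q))
plan([.456,.2927,.026],-.11+np.pi,4)
```

```text
[ 0.451  0.087 -0.003  1.48  -0.     0.551] [0.45486518 0.29469889 0.13033756] [[-0.995, 0.1, 0.0], [0.1, 0.995, -0.0], [-0.0, -0.0, -1.0]]
[-0.03, -0.19, 2.54, 0.001, -0.0, 0.004]
[-0.03, -0.19, 2.54, 0.001, -0.0, 0.004]
[-0.03, -0.19, 2.54, 0.001, -0.0, 0.004]
[-0.03, -0.18, 2.54, 0.001, -0.0, 0.004]
```

View pics/w.png

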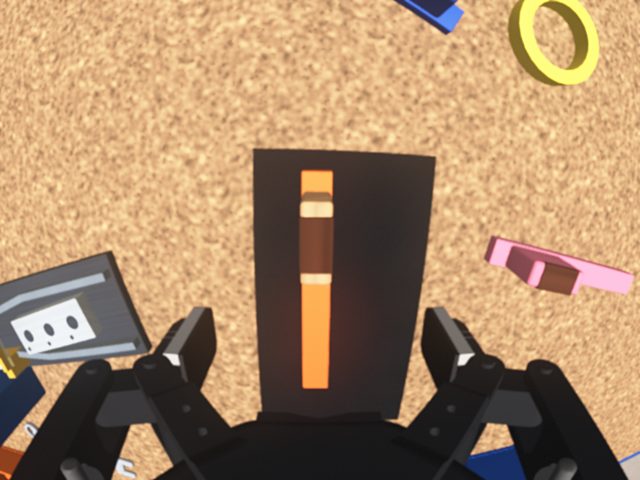

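The wrist view shows the stick's rear end at (317,170), its tip at (315,388), and the grip top at rows 197–283, column 316, on the mat and between the open fingers.

```bash
cat >> h.py <<'E'
def fe(w,p,R,u,v,z):
    M=np.array(w['mount']); x,y=(u-w['cx'])/w['fx'],(v-w['cy'])/w['fy']; r=np.hypot(x,y)
    d=R.apply(M[:3,:3]@np.array([x/r*np.sin(r),y/r*np.sin(r),np.cos(r)])); o=p+R.apply(M[:3,3]); return o+d*(z-o[2])/d[2]
E
python3 - <<'E'
from h import *
p,R=tool(); w=snapshot('wrist')
for n,u,v,z in[('rear',317,170,.017),('tip',315.5,388,.017),('griprear',316.5,205,.063),('gripfront',316,275,.063),('gripL',300,240,.063),('gripR',333,240,.063),('matTL',253,149,.003),('matTR',435,156,.003)]:
    print(n,(fe(w,p,R,u,v,z)*1000).round(1))
E
```

```text
rear [409.2 304.6  17. ]
tip [610.6 284.1  17. ]
griprear [426.8 302.5  63. ]
gripfront [474.9 297.7  63. ]
gripL [449.1 289.5  63. ]
gripR [451.2 311.2  63. ]
matTL [388.5 255.7   3. ]
matTR [406.1 401.2   3. ]
```

apply_moves([
  [-0.1,0,2.6,0,0,0,1],
  [0,0,2.6,0,0,0,1],
  [0,0,2.6,0,0,0,1],
  [0,0,2.5,0,0,0,1],
  [0,0,0,0,0,0,1],
])

```text
t: 3.02
tcp_pos: [0.4531, 0.291, 0.0253]
tool_rot: [-0.002, 0.054, 0.999, -0.002]
contact_force: [-0.4, -0.6, 0.2]
gripper_width: 1.003
gripper_force: 0.0
```

apply_moves([
  [0,0,0,0,0,0,0],
  [0,0,0,0,0,0,0],
  [0,0,0,0,0,0,0],
  [0,0,0,0,0,0,0],
  [0,0,0,0,0,0,0],
  [0,0,0,0,0,0,0],
  [0,0,0,0,0,0,0],
  [0,0,0,0,0,0,0],
], force=80)

```text
t: 4.03
tcp_pos: [0.4563, 0.2931, 0.029]
tool_rot: [0.001, 0.053, 0.999, 0.0]
contact_force: [-1.5, -0.5, 6.2]
gripper_width: 0.223
gripper_force: 78.7
```

apply_moves([
  [0,0,-1,0,0,0,0],
  [0,0,-2,0,0,0,0],
  [0,0,-3,0,0,0,0],
  [0,0,-3,0,0,0,0],
  [0,0,0,0,0,0,0],
  [0,0,0,0,0,0,0],
])

```text
t: 4.78
tcp_pos: [0.4548, 0.2925, 0.1162]
tool_rot: [-0.001, 0.053, 0.999, -0.0]
contact_force: [-0.6, -0.7, -2.5]
gripper_width: 0.222
gripper_force: 78.5
```

```bash
cat > st.py <<'E'
from h import *
# stick blade from the cloud of both fixed cameras, near the tool
def stick():
    s=sense(); p,R=tool(s); print('t',round(s['t'],2),'tcp',(p*1000).round(1),'yaw',np.degrees(np.arctan2(*R.as_matrix()[1::-1,0])).round(2),'F',s['contact_force'].round(1),'w',round(s['gripper_width'],3),'gf',round(s['gripper_force'],1))
    ax=-R.as_matrix()[:,0]; ay=R.as_matrix()[:,1]
    for n in('scene','side'):
        c=snapshot(n); P=cloud(c); h=cv2.cvtColor(c['image'],cv2.COLOR_RGB2HSV).astype(int)
        D=P-p; X=D@ax; Y=D@ay
        m=(c['z_map']>0)&(h[...,0]>4)&(h[...,0]<16)&(h[...,1]>190)&(h[...,2]>90)&(X>-.06)&(X<.18)&(abs(Y)<.04)&(abs(D[...,2])<.05)
        if m.sum()<30: print(n,'few',m.sum()); continue
        X,Y,Z=X[m],Y[m],P[...,2][m]; 
        # upper face: highest points per bin
        b=[]
        for x in np.arange(-.045,.16,.012):
            k=(X>=x)&(X<x+.012)
            if k.sum()>6: b.append((x+.006,np.percentile(Z[k],75),(Y[k].min()+Y[k].max())/2))
        b=np.array(b); f=np.polyfit(b[:,0],b[:,1],1); g=np.polyfit(b[:,0],b[:,2],1)
        print(n,m.sum(),'tipX',np.percentile(X,99.5).round(4),'top z at 0, tip',np.polyval(f,[0,.16]).round(4),'Y at 0, tip',np.polyval(g,[0,.16]).round(4))
if __name__=='__main__': stick()
E
python3 st.py
```

```text
t 4.78 tcp [454.8 292.5 116.2] yaw 173.94 F [-0.6 -0.7 -2.5] w 0.222 gf 78.5
scene 508 tipX 0.1625 top z at 0, tip [0.1044 0.1025] Y at 0, tip [-0.0001 -0.0011]
side 1443 tipX 0.1552 top z at 0, tip [0.1031 0.1029] Y at 0, tip [ 0.0058 -0.0009]
```

Run:
```python
from h import *
plan([.4937,.2438,.20],np.radians(97.9),8)
```

```text
[-0.55, -0.55, -1.06, -0.0, -0.0, 0.166]
[-0.63, -0.45, -1.06, -0.0, -0.0, 0.166]
[-0.7, -0.34, -1.06, -0.0, -0.0, 0.166]
[-0.75, -0.22, -1.06, -0.0, -0.0, 0.166]
[-0.77, -0.09, -1.06, -0.0, -0.0, 0.166]
[-0.78, 0.04, -1.06, -0.0, -0.0, 0.166]
[-0.76, 0.17, -1.06, -0.0, -0.0, 0.166]
[-0.72, 0.29, -1.06, -0.0, -0.0, 0.166]
```

apply_moves([
  [0,0,-3,0,0,0,0],
  [0,0,-4,0,0,0,0],
  [-0.55,-0.55,-1.4,0,0,0.166,0],
  [-0.63,-0.45,0,0,0,0.166,0],
  [-0.7,-0.34,0,0,0,0.166,0],
  [-0.75,-0.22,0,0,0,0.166,0],
  [-0.77,-0.09,0,0,0,0.166,0],
  [-0.78,0.04,0,0,0,0.166,0],
])

```text
t: 5.88
tcp_pos: [0.4843, 0.2561, 0.1996]
tool_rot: [-0.001, 0.526, 0.851, -0.001]
contact_force: [-0.1, -0.3, -1.5]
gripper_width: 0.217
gripper_force: 78.6
```

apply_moves([
  [-0.76,0.17,0,0,0,0.166,0],
  [-0.72,0.29,0,0,0,0.166,0],
  [0,0,3,0,0,0,0],
  [0,0,4,0,0,0,0],
  [0,0,3,0,0,0,0],
  [0,0,1,0,0,0,0],
  [0,0,0,0,0,0,0],
  [0,0,0,0,0,0,0],
])

```text
t: 6.88
tcp_pos: [0.4959, 0.2449, 0.0932]
tool_rot: [0.001, 0.657, 0.754, 0.001]
contact_force: [-0.3, 0.5, -1.5]
gripper_width: 0.218
gripper_force: 78.7
```

```bash
python3 st.py
python3 - <<'E'
from h import *
plan([.4937,.2438,.043],np.radians(97.9),3)
E
```

```text
t 6.88 tcp [495.9 244.9  93.2] yaw 97.85 F [-0.3  0.5 -1.5] w 0.218 gf 78.7
scene 653 tipX 0.1577 top z at 0, tip [0.0802 0.0803] Y at 0, tip [0.0065 0.0004]
side 276 tipX 0.097 top z at 0, tip [0.082  0.0811] Y at 0, tip [0.0005 0.0027]
[-0.03, -0.09, 1.68, 0.001, -0.0, -0.0]
[-0.03, -0.09, 1.68, 0.001, -0.0, -0.0]
[-0.03, -0.09, 1.68, 0.001, -0.0, -0.0]
```

apply_moves([
  [0,-0.1,2,0,0,0,0],
  [0,-0.1,2,0,0,0,0],
  [0,0,0.9,0,0,0,0],
  [0,0,0,0,0,0,0],
  [0,0,0,0,0,0,0],
])

```text
t: 7.6
tcp_pos: [0.4938, 0.2446, 0.0439]
tool_rot: [0.001, 0.657, 0.754, 0.001]
contact_force: [-0.8, 0.2, -1.9]
gripper_width: 0.222
gripper_force: 78.6
```

```bash
python3 st.py
python3 - <<'E'
from h import *
s=snapshot('side'); save('d.png',cv2.resize(s['image'][110:340,250:370],None,fx=2.6,fy=2.6,interpolation=2))
E
```

```text
t 7.6 tcp [493.8 244.6  43.9] yaw 97.85 F [-0.8  0.2 -1.9] w 0.222 gf 78.6
scene 633 tipX 0.1574 top z at 0, tip [0.0309 0.031 ] Y at 0, tip [ 0.0068 -0.0002]
side 245 tipX 0.0895 top z at 0, tip [0.0325 0.032 ] Y at 0, tip [0.0003 0.0031]
```

View pics/d.png

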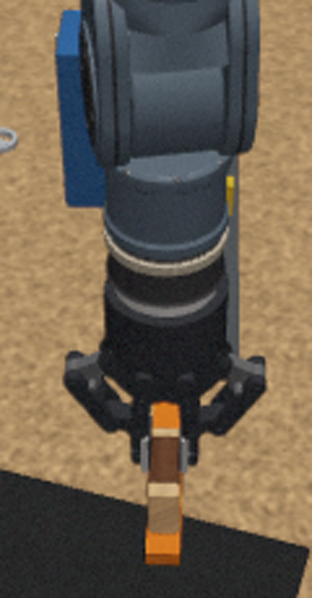

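The arm blocks the side camera. The stick is level, with its underside about 3 mm above the bed and lined up on the feed line. Start pushing.

apply_moves([
  [-1,0,0,0,0,0,0],
  [-0.8,0,0,0,0,0,0],
  [-0.6,0,0,0,0,0,0],
  [-0.6,0,0,0,0,0,0],
  [-0.6,0,0,0,0,0,0],
  [-0.6,0,0,0,0,0,0],
  [-0.6,0,0,0,0,0,0],
  [-0.6,0,0,0,0,0,0],
])

```text
t: 8.75
tcp_pos: [0.5003, 0.1905, 0.0426]
tool_rot: [-0.0, 0.657, 0.754, 0.0]
contact_force: [0.4, 1.6, -1.8]
gripper_width: 0.222
gripper_force: 78.7
```

```bash
cat > pr.py <<'E'
from h import *
O=np.array([.541,-.098]); f=np.array([.137,-.9906]); g=np.array([.9906,.137])
def chk(name=None):
    s=sense(); p,R=tool(s); d=p[:2]-O; print('t',round(s['t'],2),'stick origin press x,y',(1000*d@f).round(1),(1000*d@g).round(1),'z',(1000*p[2]).round(1),'yaw',np.degrees(np.arctan2(*R.as_matrix()[1::-1,0])).round(2),'F',s['contact_force'].round(1))
    c=snapshot('scene'); P=cloud(c); h=cv2.cvtColor(c['image'],cv2.COLOR_RGB2HSV).astype(int)
    W=P[...,:2]-O; X=W@f; Y=W@g
    m=(abs(P[...,2]-.032)<.004)&(X>-.21)&(X<.13)&(abs(Y)<.031)&(h[...,1]<50)&(h[...,2]>110)
    k,lab,st,ce=cv2.connectedComponentsWithStats(m.astype(np.uint8)); i=1+np.argmax(st[1:,4]); m=lab==i
    print('bar',m.sum(),rect(np.stack([X[m],Y[m]],-1)),'X',np.percentile(X[m],[1,99]).round(4),'z',np.median(P[...,2][m]).round(4))
    if name: save(name,cv2.resize(c['image'][150:290,170:370],None,fx=4,fy=4,interpolation=2))
if __name__=='__main__':
    import sys; chk(*sys.argv[1:])
E
python3 pr.py
```

```text
t 8.75 stick origin press x,y -291.4 -0.8 z 42.6 yaw 97.85 F [ 0.4  1.6 -1.8]
bar 494 (array([-71.7,  -1. ]), array([120.7,  54.6]), 2.3, [[-133.0, 24.0], [-131.0, -31.0], [-10.0, -26.0], [-12.0, 29.0]]) X [-0.1303 -0.0129] z 0.031
```

apply_moves([
  [-0.5,0,0,0,0,0,0],
  [-0.5,0,0,0,0,0,0],
  [-0.5,0,0,0,0,0,0],
  [-0.5,0,0,0,0,0,0],
  [-0.5,0,0,0,0,0,0],
  [-0.5,0,0,0,0,0,0],
  [-0.5,0,0,0,0,0,0],
  [-0.5,0,0,0,0,0,0],
])

```text
t: 9.8
tcp_pos: [0.5057, 0.1508, 0.0426]
tool_rot: [-0.0, 0.657, 0.754, -0.0]
contact_force: [0.6, 2.0, -1.3]
gripper_width: 0.219
gripper_force: 78.7
```

```bash
python3 pr.py e.png
```

```text
t 9.8 stick origin press x,y -251.3 -0.9 z 42.6 yaw 97.85 F [ 0.6  2.  -1.3]
bar 340 (array([-50.6,  -1.5]), array([82.9, 52.2]), 0.0, [[-92.0, 25.0], [-92.0, -28.0], [-9.0, -28.0], [-9.0, 25.0]]) X [-0.0913 -0.0102] z 0.031
```

View pics/e.png

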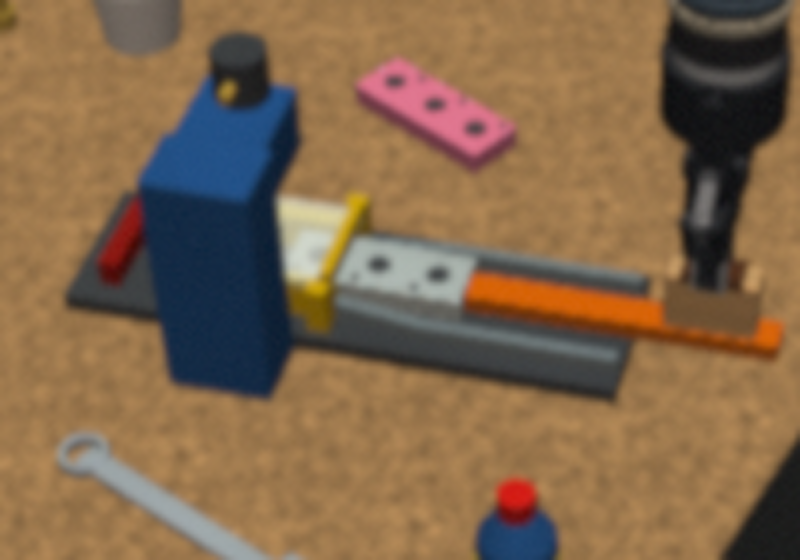

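The bar has entered the guard straight. Its rear is at crop (470,285), with the orange tip square against it.

apply_moves([
  [-0.5,0,0,0,0,0,0],
  [-0.5,0,0,0,0,0,0],
  [-0.5,0,0,0,0,0,0],
  [-0.5,0,0,0,0,0,0],
  [-0.5,0,0,0,0,0,0],
  [-0.5,0,0,0,0,0,0],
  [-0.5,0,0,0,0,0,0],
  [-0.5,0,0,0,0,0,0],
])

```text
t: 10.85
tcp_pos: [0.5112, 0.1112, 0.0426]
tool_rot: [-0.0, 0.657, 0.754, -0.0]
contact_force: [-0.3, 1.4, -0.5]
gripper_width: 0.222
gripper_force: 78.7
```

apply_moves([
  [-0.5,0,0,0,0,0,0],
  [-0.5,0,0,0,0,0,0],
  [-0.5,0,0,0,0,0,0],
  [-0.5,0,0,0,0,0,0],
  [-0.5,0,0,0,0,0,0],
  [-0.5,0,0,0,0,0,0],
  [-0.5,0,0,0,0,0,0],
])

```text
t: 11.72
tcp_pos: [0.516, 0.0765, 0.0426]
tool_rot: [-0.0, 0.657, 0.754, -0.0]
contact_force: [-0.2, 1.4, -1.2]
gripper_width: 0.22
gripper_force: 78.7
```

```bash
python3 pr.py; python3 st.py
```

```text
t 11.72 stick origin press x,y -176.3 -0.9 z 42.6 yaw 97.85 F [-0.2  1.4 -1.2]
bar 30 (array([-13.2,  -1.3]), array([45.8,  8.3]), 88.2, [[-18.0, -24.0], [-10.0, -24.0], [-8.0, 21.0], [-17.0, 22.0]]) X [-0.0176 -0.0095] z 0.0311
t 11.78 tcp [516.1  75.8  42.6] yaw 97.82 F [-0.3  0.8 -2. ] w 0.219 gf 78.7
scene 565 tipX 0.1553 top z at 0, tip [0.0299 0.0299] Y at 0, tip [ 0.0065 -0.0011]
side 218 tipX 0.1189 top z at 0, tip [0.0314 0.0306] Y at 0, tip [-0.      0.0014]
```

apply_moves([
  [-0.4,0,0,0,0,0,0],
  [-0.4,0,0,0,0,0,0],
  [-0.4,0,0,0,0,0,0],
  [-0.3,0,0,0,0,0,0],
  [-0.2,0,0,0,0,0,0],
  [-0.1,0,0,0,0,0,0],
])

```text
t: 12.62
tcp_pos: [0.5184, 0.0589, 0.0426]
tool_rot: [-0.0, 0.657, 0.754, 0.0]
contact_force: [-0.4, 2.1, -0.8]
gripper_width: 0.221
gripper_force: 78.7
```

apply_moves([
  [-0.1,0,0,0,0,0,0],
  [-0.1,0,0,0,0,0,0],
])

```text
t: 12.88
tcp_pos: [0.5186, 0.0571, 0.0426]
tool_rot: [-0.0, 0.657, 0.754, -0.0]
contact_force: [-0.4, 0.4, -0.9]
gripper_width: 0.22
gripper_force: 78.7
```

apply_moves([
  [-0.1,0,0,0,0,0,0],
  [-0.1,0,0,0,0,0,0],
])

```text
t: 13.12
tcp_pos: [0.5189, 0.055, 0.0426]
tool_rot: [0.0, 0.657, 0.754, -0.0]
contact_force: [0.2, 2.0, -2.1]
gripper_width: 0.224
gripper_force: 78.7
```

apply_moves([
  [-0.1,0,0,0,0,0,0],
  [0,0,0,0,0,0,0],
])

```text
t: 13.38
tcp_pos: [0.5191, 0.0539, 0.0426]
tool_rot: [0.0, 0.657, 0.754, -0.0]
contact_force: [-0.0, 1.1, -1.3]
gripper_width: 0.221
gripper_force: 78.7
```

apply_moves([
  [-0.1,0,0,0,0,0,0],
  [0,0,0,0,0,0,0],
])

```text
t: 13.62
tcp_pos: [0.5192, 0.053, 0.0426]
tool_rot: [0.0, 0.657, 0.754, -0.0]
contact_force: [-0.2, 0.4, -1.1]
gripper_width: 0.22
gripper_force: 78.7
```

apply_moves([
  [-0.1,0,0,0,0,0,0],
  [0,0,0,0,0,0,0],
])

```text
t: 13.88
tcp_pos: [0.5194, 0.052, 0.0426]
tool_rot: [0.0, 0.657, 0.754, -0.0]
contact_force: [-1.0, 1.4, -1.4]
gripper_width: 0.226
gripper_force: 78.7
```

apply_moves([
  [-0.1,0,0,0,0,0,0],
  [0,0,0,0,0,0,0],
])

```text
t: 14.12
tcp_pos: [0.5195, 0.051, 0.0426]
tool_rot: [0.0, 0.657, 0.754, -0.0]
contact_force: [-0.2, 1.6, -1.2]
gripper_width: 0.225
gripper_force: 78.7
```

apply_moves([
  [-0.1,0,0,0,0,0,0],
  [0,0,0,0,0,0,0],
])

```text
t: 14.38
tcp_pos: [0.5196, 0.05, 0.0426]
tool_rot: [0.0, 0.657, 0.754, -0.0]
contact_force: [0.0, 1.4, -1.2]
gripper_width: 0.225
gripper_force: 78.7
```

apply_moves([
  [-0.1,0,0,0,0,0,0],
  [0,0,0,0,0,0,0],
])

```text
t: 14.62
tcp_pos: [0.5198, 0.049, 0.0426]
tool_rot: [0.0, 0.657, 0.754, -0.0]
contact_force: [0.2, 1.7, -0.5]
gripper_width: 0.221
gripper_force: 78.7
```

apply_moves([
  [-0.1,0,0,0,0,0,0],
  [0,0,0,0,0,0,0],
])

```text
t: 14.88
tcp_pos: [0.5199, 0.048, 0.0426]
tool_rot: [0.0, 0.657, 0.754, -0.0]
contact_force: [-1.1, 0.7, -1.6]
gripper_width: 0.219
gripper_force: 78.7
```

apply_moves([
  [-0.1,0,0,0,0,0,0],
  [0,0,0,0,0,0,0],
])

```text
t: 15.12
tcp_pos: [0.52, 0.0475, 0.0427]
tool_rot: [-0.0, 0.657, 0.754, 0.0]
contact_force: [-0.4, 2.0, -0.8]
gripper_width: 0.218
gripper_force: 78.8
```

```bash
python3 pr.py g.png
```

```text
t 15.12 stick origin press x,y -147.0 -0.9 z 42.7 yaw 97.86 F [-0.4  2.  -0.8]
bar 11 (array([128.3,  13.6]), array([ 5.4, 16.4]), 18.8, [[123.0, 21.0], [128.0, 5.0], [134.0, 7.0], [128.0, 22.0]]) X [0.1233 0.1296] z 0.0314
```

View pics/g.png

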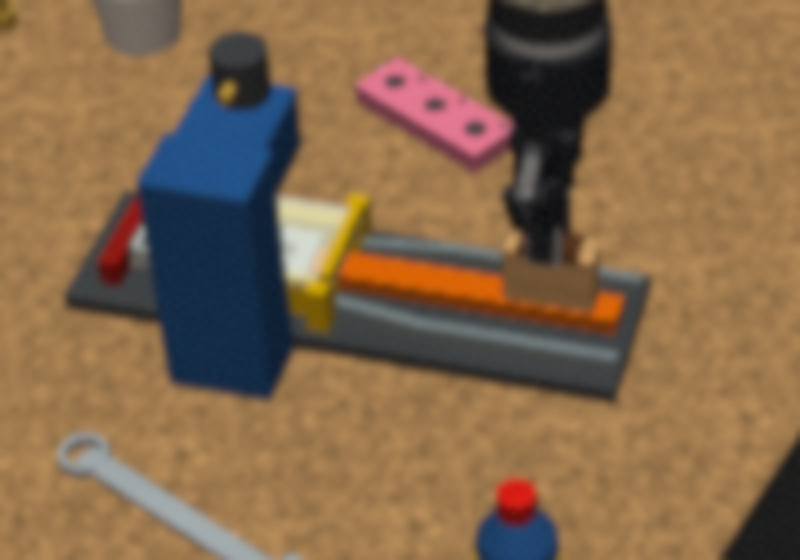

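The bar is now at the red stop, or within about a millimetre of it, at crop (140,240). The last step moved only half of what was commanded. I keep stepping until the force rises.

apply_moves([
  [-0.1,0,0,0,0,0,0],
  [0,0,0,0,0,0,0],
])

```text
t: 15.42
tcp_pos: [0.52, 0.0475, 0.0428]
tool_rot: [-0.001, 0.657, 0.754, 0.001]
contact_force: [-1.4, 4.4, -0.0]
gripper_width: 0.222
gripper_force: 78.9
```

apply_moves([
  [-0.1,0,0,0,0,0,0],
  [0,0,0,0,0,0,0],
])

```text
t: 15.68
tcp_pos: [0.5201, 0.0475, 0.0429]
tool_rot: [-0.002, 0.657, 0.754, 0.002]
contact_force: [-1.6, 7.9, 0.9]
gripper_width: 0.216
gripper_force: 79.0
```

apply_moves([
  [-0.1,0,0,0,0,0,0],
  [0,0,0,0,0,0,0],
  [0.3,0,0,0,0,0,0],
  [0.4,0,0,0,0,0,0],
  [1,0,0,0,0,0,0],
  [2,0,0,0,0,0,0],
  [3,0,0,0,0,0,0],
  [3,0,0,0,0,0,0],
])

```text
t: 16.68
tcp_pos: [0.5071, 0.1409, 0.0425]
tool_rot: [0.0, 0.657, 0.754, -0.0]
contact_force: [-0.1, -0.1, -2.3]
gripper_width: 0.221
gripper_force: 78.7
```

apply_moves([
  [3,0,0,0,0,0,0],
  [3,0,0,0,0,0,0],
  [3,0,0,0,0,0,0],
  [2,0,0,0,0,0,0],
  [0,0,-4,0,0,0,0],
  [0,0,-5,0,0,0,0],
  [0,0,-5,0,0,0,0],
  [0,0,0,0,0,0,0],
])

```text
t: 17.68
tcp_pos: [0.4955, 0.2502, 0.1886]
tool_rot: [0.003, 0.657, 0.754, 0.005]
contact_force: [-0.3, -0.3, -1.7]
gripper_width: 0.224
gripper_force: 78.8
```

```bash
python3 st.py
python3 - <<'E'
from h import *
# stick origin target on mat: mat centre (536.5,304) yaw -7.7; stick centre is +57 ahead of origin
t=np.radians(-7.0); c=np.array([.536,.304]); o=c-.0575*np.array([np.cos(t),np.sin(t)]); print(o)
plan([o[0],o[1],.20],t+np.pi,8)
E
```

```text
t 17.68 tcp [495.5 250.2 188.6] yaw 97.83 F [-0.3 -0.3 -1.7] w 0.224 gf 78.8
scene 707 tipX 0.1574 top z at 0, tip [0.1754 0.1758] Y at 0, tip [0.0067 0.0005]
side 348 tipX 0.1179 top z at 0, tip [0.1741 0.1732] Y at 0, tip [-0.0019  0.0004]
[0.4789286  0.31100749]
[0.79, -0.06, -0.21, 0.0, 0.0, -0.164]
[0.79, 0.06, -0.21, 0.0, 0.0, -0.164]
[0.77, 0.19, -0.21, 0.0, 0.0, -0.164]
[0.73, 0.32, -0.21, 0.0, 0.0, -0.164]
[0.66, 0.43, -0.21, 0.0, 0.0, -0.164]
[0.59, 0.53, -0.21, 0.0, 0.0, -0.164]
[0.49, 0.62, -0.21, 0.0, 0.0, -0.164]
[0.38, 0.69, -0.21, 0.0, 0.0, -0.164]
```

apply_moves([
  [0.79,-0.06,0,0,0,-0.164,0],
  [0.79,0.06,0,0,0,-0.164,0],
  [0.77,0.19,0,0,0,-0.164,0],
  [0.73,0.32,0,0,0,-0.164,0],
  [0.66,0.43,0,0,0,-0.164,0],
  [0.59,0.53,0,0,0,-0.164,0],
  [0.49,0.62,0,0,0,-0.164,0],
  [0.38,0.69,0,0,0,-0.164,0],
])

```text
t: 18.77
tcp_pos: [0.4769, 0.3104, 0.1794]
tool_rot: [-0.002, 0.058, 0.998, -0.002]
contact_force: [-0.2, -0.1, -1.0]
gripper_width: 0.222
gripper_force: 78.8
```

apply_moves([
  [0,0,4,0,0,0,0],
  [0,0,4,0,0,0,0],
  [0,0,4,0,0,0,0],
  [0,0,2,0,0,0,0],
  [0,0,0,0,0,0,0],
  [0,0,0,0,0,0,0],
  [0,0,0,0,0,0,0],
])

```text
t: 19.65
tcp_pos: [0.4794, 0.3115, 0.044]
tool_rot: [0.001, 0.061, 0.998, 0.001]
contact_force: [0.3, 0.2, -0.7]
gripper_width: 0.219
gripper_force: 78.8
```

```bash
python3 st.py
python3 - <<'E'
from h import *
s=snapshot('side'); save('p.png',cv2.resize(s['image'][100:260,265:360],None,fx=3.7,fy=3.7,interpolation=2))
E
```

```text
t 19.65 tcp [479.4 311.5  44. ] yaw 173.02 F [ 0.3  0.2 -0.7] w 0.219 gf 78.8
scene 565 tipX 0.1617 top z at 0, tip [0.0313 0.0316] Y at 0, tip [-0.0019 -0.0051]
side 1325 tipX 0.157 top z at 0, tip [0.0318 0.0324] Y at 0, tip [ 0.0054 -0.0026]
```

View pics/p.png

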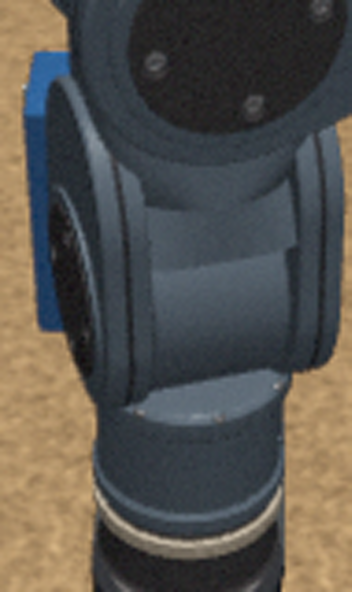

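The arm still hides the press here, so I check the stop with the scene camera while I hold the stick.

Run:
```python
from h import *
s=snapshot('scene'); A=cv2.resize(s['image'][180:235,185:285],None,fx=8,fy=8,interpolation=2); save('q.png',A)
```

```text
(no output)
```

View pics/q.png

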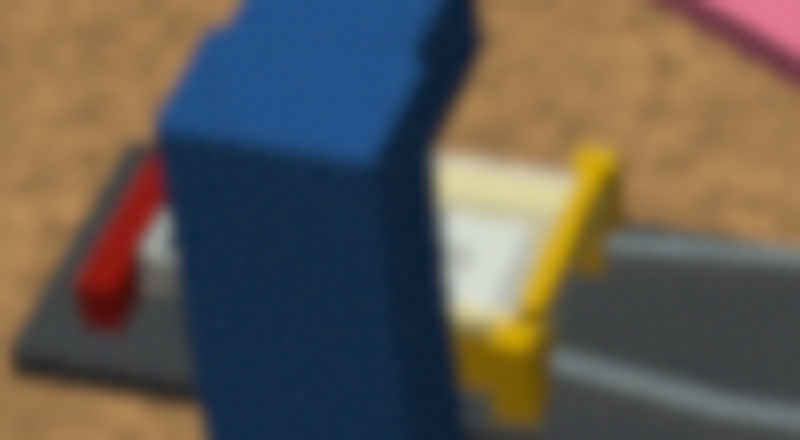

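The bar sits flush against the red stop at crop (140,245), with no gap. Now I lay the stick down.

apply_moves([
  [0,0,0.5,0,0,0,0],
  [0,0,0.4,0,0,0,0],
  [0,0,0.3,0,0,0,0],
  [0,0,0.1,0,0,0,0],
  [0,0,0,0,0,0,0],
  [0,0,0,0,0,0,0],
])

```text
t: 20.6
tcp_pos: [0.4785, 0.3111, 0.0298]
tool_rot: [0.0, 0.061, 0.998, 0.0]
contact_force: [-0.4, 0.9, -1.3]
gripper_width: 0.218
gripper_force: 78.8
```

apply_moves([
  [0,0,0.1,0,0,0,0],
  [0,0,0,0,0,0,0],
])

```text
t: 20.85
tcp_pos: [0.4786, 0.3112, 0.0291]
tool_rot: [0.0, 0.061, 0.998, 0.0]
contact_force: [-0.8, -0.4, 0.1]
gripper_width: 0.222
gripper_force: 79.0
```

apply_moves([
  [0,0,0.1,0,0,0,0],
  [0,0,0,0,0,0,0],
])

```text
t: 21.1
tcp_pos: [0.4787, 0.3112, 0.029]
tool_rot: [0.0, 0.061, 0.998, 0.0]
contact_force: [-2.1, -0.6, 5.3]
gripper_width: 0.219
gripper_force: 79.6
```

apply_moves([
  [0,0,0,0,0,0,1],
  [0,0,0,0,0,0,1],
  [0,0,0,0,0,0,1],
  [0,0,0,0,0,0,1],
  [0,0,0,0,0,0,1],
  [0,0,0,0,0,0,1],
  [0,0,0,0,0,0,1],
  [0,0,0,0,0,0,1],
])

```text
t: 22.1
tcp_pos: [0.4784, 0.3111, 0.0276]
tool_rot: [0.0, 0.061, 0.998, 0.0]
contact_force: [-0.2, -0.6, 0.5]
gripper_width: 0.997
gripper_force: 0.0
```

apply_moves([
  [0,0,-1,0,0,0,1],
  [0,0,-3,0,0,0,1],
  [0,0,-4,0,0,0,1],
  [0,0,-5,0,0,0,1],
  [4,0,-5,0,0,0,1],
  [5,0,0,0,0,0,1],
  [5,0,0,0,0,0,1],
  [0,0,0,0,0,0,1],
])

```text
t: 23.1
tcp_pos: [0.3378, 0.3284, 0.2079]
tool_rot: [0.0, 0.059, 0.998, 0.001]
contact_force: [0.1, -0.9, -0.4]
gripper_width: 1.0
gripper_force: 0.0
```

Run:
```python
from h import *
st=sense(); print(st['t'],st['tcp_pos'],st['gripper_width'])
s=snapshot('side'); a=snapshot('scene'); save('z.png',s['image'])
for n,c,roi in(('side',s,(195,375,285,390)),('scene',a,(350,450,210,312))):
    P=cloud(c); h=cv2.cvtColor(c['image'],cv2.COLOR_RGB2HSV).astype(int); v,u=np.mgrid[0:480,0:640]
    m=(u>roi[0])&(u<roi[1])&(v>roi[2])&(v<roi[3])&(h[...,0]>4)&(h[...,0]<16)&(h[...,1]>200)&(h[...,2]>120)&(P[...,2]>.013)&(P[...,2]<.022)
    print(n,m.sum(),rect(P[m]),np.median(P[m][:,2]))
```

```text
23.1 [0.33779689 0.3283609  0.20792262] 1.0003207313073725
side 992 (array([533.9, 305.7]), array([ 26.5, 204.8]), 82.5, [[431.0, 306.0], [634.0, 279.0], [637.0, 306.0], [434.0, 332.0]]) 0.016807637168787103
scene 408 (array([538. , 302.8]), array([ 25.3, 204.7]), 83.0, [[435.0, 303.0], [638.0, 278.0], [641.0, 303.0], [438.0, 328.0]]) 0.016195977667902157
```

View pics/z.png

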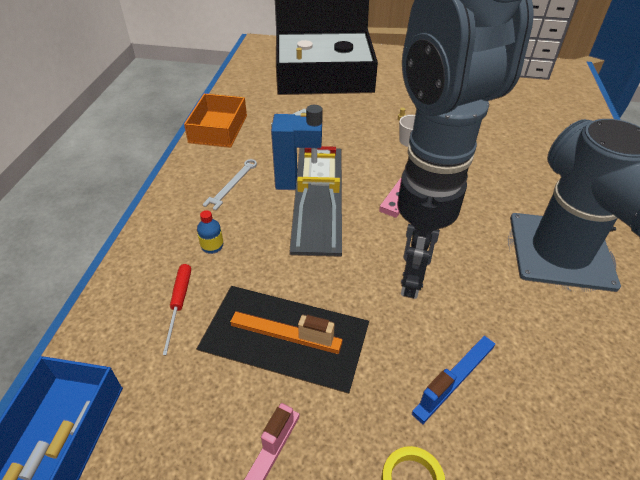

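The stick lies flat in the middle of the mat with its handle up, around (290,332). The bar is inside the guard at (318,168), and nothing else has moved.

```bash
python3 -c "
from station import *
print(hand_in())"
```

```text
the job is handed in; nothing more can be done
None
```

The job is handed in: the bar is flush against the red stop, pushed there only with the stick, which is back flat on the mat with its handle up, at about 23 s of the 64 s allowed.

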